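# Slide a block tub off the step and nest it on the tub below

### The job

Open the gate on the stand: lift its knob out of the notch, take it across to the other notch, and let it drop in. Then push the tub that stands on the step across onto the tub in the tray, keeping it low and level (slide it, do not carry or tip it), until all its feet drop into the recesses of the lid below and it sits flush. Leave the gate open and the lower tub in its tray, and do not knock over the red-capped jar.

Things in the scene. Friction and masses are not known exactly. Their poses are not given: they have to be found in the camera images.
- stand: Fixed wooden stand; origin on the table, x and y along its sides, z up. Its +y half is the step, a flat board with its top at z = 76 mm, x -70..70, y -21..180. Its -y half is the tray of the lower tub, behind the step (+x) is the gate housing (x 68..162, y -30..18 mm).
- tray_centre (a point): Centre of the tray's floor, 10 mm above the table, at (0, -90) mm in the stand. Lips 12 mm high on three sides and the step on the fourth leave the lower tub about 3 mm of play. The lower tub's lid is 2 mm lower than the step, with a gap of about 5 mm between.
- gate_open (a point): Middle of the open notch, in the top (133 mm above the table) of the slotted aluminium plate on the gate housing, at (140, -6) mm in the stand. The slot, 10 mm wide, runs along the stand's x from the shut notch at (85, -6) to here.
- gate_slide (a joint): Position of the gate along the slot (m), along the stand's +x: 0 in the shut notch, 0.055 in the open notch (both also the end stops). Light friction (about 0.5 N).
- gate_lift (a joint): Height of the gate lever (m): 0 dropped into a notch, at most 0.030. A collar on the stem blocks the slot until it is lifted at least 0.010; it falls by its own weight (0.15 kg) and rests on the plate at about 0.009 if let go between the notches.
- gate_knob (a point): Centre of the dark wooden knob on the gate lever, 33 mm diameter, 34 mm high, 168 mm above the table when dropped. Under the plate the lever's steel tongue (12 mm thick, 80 to 94 mm above the table) reaches 55 mm from the stem to the stand's -x, over the step, and bars the tub; in the open notch it is out of the way by 23 mm if the tub is in line.
- tub_upper: Grey tub with a white lid, loose on the step, 0.4 to 0.65 kg: body 124 (x) x 130 (y) mm, lid 120 x 126, 64 mm high with its feet. Origin: centre of the plane under the feet, z up. It starts some cm from the gate on the stand's +y side, up to 20 mm out of line and turned up to 0.12 rad. It is pushed to the stand's -y. The flat sides reach 7 to 52 mm above the origin, the lid lies above.
- tub_upper_feet (a point): Middle of the four feet of the upper tub, at the tub's origin. The feet are round-bottomed studs (half balls of 16 mm diameter), 7 mm high: at x = +-20, y = -48 mm and at x = +-45, y = +48 mm of the tub, so the narrow-set feet lead and pass between the wide-set recesses of the lid.
- tub_lower: Identical tub, loose in the tray, 0.65 to 0.95 kg, turned like the stand. Origin as for tub_upper; its lid's top is 64 mm above. The lid has square recesses, 22 mm wide and 8 mm deep, exactly above its own feet. Once nested, the upper tub's origin is 57 mm above this origin (underside flat on the lid), within 3 mm sideways; with feet still on the lid it is 64 mm above.
- jar_madder: Small screw-top plastic jar with a red cap, 62 mm diameter, 80 mm high, a bystander standing on the table. Origin: centre of its underside, z up.
Not all that is in view belongs to the job. What is shaped like the tub_upper but purple is not meant.

How it is judged:
By the outcome, as a careful person would: the job done as asked, in the order asked, and still so for the second after the job is handed in, with the robot touching nothing.
It also fails if it takes over 72 s, if anything falls off the work surface, if the arm or the gripper's body presses on something with over 40 N, if the wrist force passes 120 N, or if a joint passes its speed limit or range.

### The arm

A 6-joint arm with a two-finger parallel gripper is mounted at the origin on a cart in front of the work surface, level with it; the furniture and walls round the work are solid. World frame = base frame: x ahead of the robot, y to its left, z up, the work surface at z = 0. Lengths are in mm, angles in rad, forces in N, time in s.
With the tool pointing down it reaches from about 275 to 750 mm from the base axis. Payload 10.2 kg.
Tool frame: the origin (TCP) lies midway between the tips of the shut fingers; the grasp point (between the pads) lies 19 mm behind it; z points along the fingers, y is the line along which they close (so a half turn about z gives the same grasp; the last joint's range is limited). The gripper opens to 85 mm and grips with 20 to 120 N. Pads are 22 mm wide; open, the fingers measure 114 mm over their backs; the gripper's body (76 mm by 85 mm) begins 54 mm behind the grasp point. The pads swing forward as they close: fully open they stand 13 mm farther back than shut.
Start: joints at [-1.344, 0.313, 1.498, -0, 1.331, -0.223], TCP at [228.251, -472.792, 231.294] pointing down, gripper open.
Joint ranges: [-2.94, 2.94], [-0.97, 2.17], [0.19, 2.56], [-1.23, 4.37], [0.02, 3.11], [-2.88, 2.88]. Speed limits (rad/s): [2.39, 2.39, 3.01, 3.14, 3.14, 3.14].

### API

Orientations are given as a unit quaternion [w, x, y, z].
In Python, from rig import sense, capture, finish_job, find_in, place_of gives the robot as it stands. The module is installed in compiled form; this text tells all that it offers.
- The arm moves only by the shell command python3 -m jog 'ROWS' [FORCE]. ROWS is JSON, a list of rows, each an object of numbers: "tx", "ty", "tz": the shift along the tool's x, y, z in mm; "ax", "ay", "az": the turn, a rotation vector about the tool's x, y, z in rad; "jaw": the closure, from -1 (fully open) to 1 (shut), so that 0 is half open. In form: [{"tx": .., "ty": .., "tz": .., "ax": .., "ay": .., "az": .., "jaw": ..}, ...]. A call has 1 to 5 rows; each row shifts and turns the commanded pose from where the row before left it, along the tool's axes as they then stand; what a row does not reach is not made up. A row lasts 1/8 s, in which the tool goes at most 62.5 mm and 10.7 degrees, less where a joint would pass 70% of its speed; a pose out of reach is approached as far as the arm can. A call with a gripper value outside its range is refused whole. The fingers move at their own pace and stop on an object; FORCE is the grip in N (left out, the last holds). Time passes only in rows, so rows that do not move let the fingers close. It gives the time, the measured TCP pose, the force, the opening and the grip force at its end, in the units of the state.
- sense(): the state, without advancing time (a new reading comes with each control period).
- capture(name): name is "scene" or "top"; returns a dict with "color" (420x560x3 uint8, red, green, blue), "depth" (420x560 float32, mm along the optical axis (not along the pixel's ray), 0 where there is no reading), "fx", "fy", "cx", "cy" (pixels), "camera_from_world" (4x4, takes a point from world to camera coordinates). Camera axes: x right, y up, looking along -z (the intrinsics and any distortion apply to the point x, -y, -z); pixel columns grow to the right and rows downward; lengths in mm; the calibration is good to about 2 mm. A picture is of the moment at which its call begins.
- finish_job(): hands the job in; it is judged then, once.
Trained networks look in the newest picture that a camera, given by its name, has taken for a name from the list of things; names that differ only in an ending like _2 or _b are one class to them, and where a whole thing is asked for, a point or a joint stands for the part that bears it (a point fixed in the world has none). Each returns a list of dicts, best first, with "conf" (0 to 1); they miss things now and then, are a little off and sometimes report something else, mostly with a low value. They report only what shows in the picture. A call takes as long as a camera call. They do not tell look-alikes from the thing itself.
- find_in(query, camera): "centre" ([column, row] in pixels, amid what is visible of it).
- place_of(query, camera): "centre" ([column, row] in pixels: a listed point, or the origin of a listed thing).
The state is a dict: "time_s": time; "joints": joint angles; "dq": joint speeds; "tau": joint torques, N m; "eef_pos": TCP position; "ee_rot": TCP orientation; "force": force on the tool from outside, world axes, zero at the start; "wrist_torque": the same for the moment, N m; "grip_width": opening from 0.0 (shut) to 1.0 (fully open); "grip_force": force on a finger pad.
Only numpy, scipy, OpenCV 4.12 (cv2) and the standard library are available. Lean on these libraries where they do the work, as an engineer would, in place of code of your own. Each camera call takes 0.05 s, during which the arm holds its last target. There are 200 camera calls.

## Working session

There is one attempt and no reset: what is moved stays moved. The work goes in short steps, Python scripts to look and compute and a shell command to move; the robot and the scene stay as the last step left them, time stands still between calls to the robot, and variables do not carry over. Pictures are saved under pics/ and viewed, at most 10 in all, crops included, and the job is handed in when it is done.

```bash
mkdir -p pics
cat > h.py <<'E'
import numpy as np, cv2
from rig import sense, capture, find_in, place_of
def w2p(c,P):
    P=np.atleast_2d(P); q=(c["camera_from_world"]@np.c_[P,np.ones(len(P))].T).T
    return np.c_[c["cx"]+c["fx"]*q[:,0]/-q[:,2], c["cy"]-c["fy"]*q[:,1]/-q[:,2]]
def back(c,u,v,d):
    q=np.array([(u-c["cx"])/c["fx"]*d,-(v-c["cy"])/c["fy"]*d,-d,1.])
    return (np.linalg.inv(c["camera_from_world"])@q)[:3]
def atz(c,u,v,z):
    o=np.linalg.inv(c["camera_from_world"])[:3,3]; p=back(c,u,v,1000.)
    return o+(p-o)*(z-o[2])/(p[2]-o[2])
def cloud(c):
    v,u=np.nonzero(c["depth"]>0); d=c["depth"][v,u]
    q=np.c_[(u-c["cx"])/c["fx"]*d,-(v-c["cy"])/c["fy"]*d,-d,np.ones(len(d))]
    return u,v,(q@np.linalg.inv(c["camera_from_world"]).T)[:,:3]
E
python3 - <<'E'
from h import *
ims=[]
for n in ("scene","top"):
    c=capture(n); cv2.imwrite(f"pics/{n}0.png",c["color"][:,:,::-1])
    print(n,[k for k in c], np.linalg.inv(c["camera_from_world"])[:3,3].round())
    for q,z in (("tray_centre",10),("gate_open",133),("gate_knob",168),("tub_upper",76),("tub_upper_feet",76),("tub_lower",10),("jar_madder",0),("stand",0)):
        for r in place_of(q,n)[:3]: print(q,round(r["conf"],2),np.round(r["centre"]),atz(c,*r["centre"],z).round(1))
print(sense())
E
```

```text
scene ['color', 'depth', 'fx', 'fy', 'cx', 'cy', 'camera_from_world'] [ 73. 581. 959.]
tray_centre 0.5 [266. 225.] [ 754.6 -185.5   10. ]
gate_open 0.93 [247. 228.] [693.2 -50.5 133. ]
gate_knob 0.85 [264. 226.] [642.3 -52.5 168. ]
tub_upper 0.6 [265. 227.] [ 702.8 -126.8   76. ]
tub_upper 0.59 [249. 209.] [ 778.7 -150.3   76. ]
tub_lower 0.87 [313. 275.] [ 549.  -126.9   10. ]
jar_madder 0.83 [351. 201.] [ 643.2 -431.6    0. ]
stand 0.7 [285. 297.] [562.9 -35.8   0. ]
top ['color', 'depth', 'fx', 'fy', 'cx', 'cy', 'camera_from_world'] [ 621. -111. 1024.]
tray_centre 0.4 [393. 223.] [ 639.2 -429.8   10. ]
gate_open 0.77 [250. 197.] [693.4 -57.7 133. ]
gate_knob 0.61 [247. 218.] [642.6 -52.8 168. ]
tub_upper 0.75 [196. 253.] [557.2  76.1  76. ]
tub_upper 0.56 [306. 152.] [ 812.9 -192.4   76. ]
tub_lower 0.6 [278. 254.] [ 553.5 -126.3   10. ]
jar_madder 0.93 [394. 221.] [ 645.6 -435.1    0. ]
stand 0.62 [246. 256.] [547.2 -40.    0. ]
{'time_s': 0.9, 'joints': array([-1.34440769e+00,  3.12888166e-01,  1.49770159e+00, -5.13983245e-06,
        1.33100433e+00, -2.23413065e-01]), 'dq': array([-0.00092109,  0.00136031,  0.00054035,  0.00107976, -0.00067563,
       -0.0022018 ]), 'tau': array([ 8.75385886e-04, -4.12156963e+01, -2.59898096e+01, -6.64285199e-05,
        5.28187920e-04, -1.65448711e-05]), 'eef_pos': array([ 228.24566463, -472.79238313,  231.29963388]), 'ee_rot': array([-7.15638481e-07,  9.74816087e-01,  2.23010306e-01, -2.49745128e-06]), 'force': array([-0.85828256, -0.09104426,  0.40875407]), 'wrist_torque': array([ 0.06852564, -0.05066254,  0.03936606]), 'grip_force': 0.0, 'grip_width': 0.9974245002089625}
```

View pics/scene0.png

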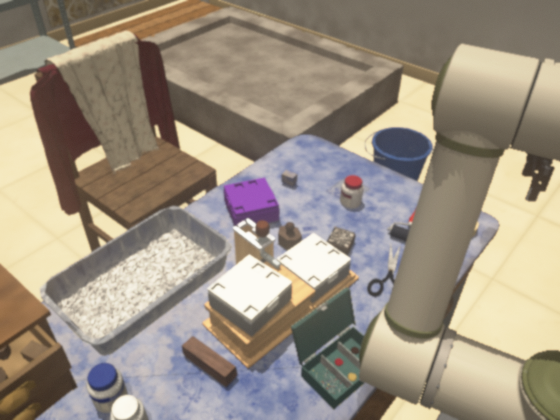

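View pics/top0.png

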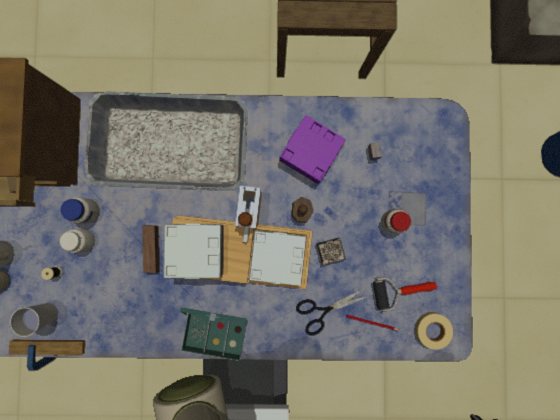

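The top view shows the upper tub's white lid at (193,251), the lower tub at (279,259), the gate plate at (248,205) and its knob at (246,219). The red-capped jar is at (398,221). The possible mix-ups are the purple tub at (313,150) and a dark knob-like object at (302,210), neither of which belongs to the job. The scene view agrees, with the knob at (263,228) and the decoy at (290,235).

Run:
```python
from h import *
c=capture("top"); u,v,P=cloud(c); col=c["color"][v,u].astype(int)
def rect(m,name):
    r=cv2.minAreaRect(P[m][:,:2].astype(np.float32)); print(name,m.sum(),np.round(r[0],1),np.round(r[1],1),round(r[2],2),"zmed",np.median(P[m][:,2]).round(1))
near=(abs(P[:,0]-570)<130)&(abs(P[:,1]+30)<220)
white=(col.min(1)>130)&(np.ptp(col,axis=1)<60)
def comp(m):
    M=np.zeros((420,560),np.uint8); M[v[m],u[m]]=1
    M=cv2.morphologyEx(M,cv2.MORPH_OPEN,np.ones((3,3)))
    n,l,s,_=cv2.connectedComponentsWithStats(M); k=1+np.argmax(s[1:,4]); return (l[v,u]==k)
rect(comp(near&white&(abs(P[:,2]-140)<10)&(P[:,1]>0)),"upper")
rect(comp(near&white&(abs(P[:,2]-74)<10)&(P[:,1]<-40)),"lower")
rect(comp(near&(abs(P[:,2]-133)<10)&(P[:,0]>610)&(P[:,1]<0)),"plate")
m=near&(abs(P[:,2]-168-17)<9)&(P[:,0]>600)
rect(m,"knobtop"); print(P[m].mean(0))
rect(near&(abs(P[:,2]-76)<8)&(P[:,0]<640)&~white,"step")
for z in range(60,200,10):
    mm=near&(abs(P[:,2]-z)<5)&(P[:,0]>625)&(P[:,1]<0)&(P[:,1]>-90); 
    if mm.any(): print(z,mm.sum(),P[mm].min(0).round(),P[mm].max(0).round())
i=c["color"][175:295,150:330]; cv2.imwrite("pics/crop1.png",cv2.resize(i,None,fx=4.4,fy=4.4,interpolation=3)[:,:,::-1])
```

```text
upper 2740 [567.8  74.1] [122.  125.5] 1.12 zmed 139.7
lower 2456 [ 548.6 -124. ] [125.7 124.7] 84.38 zmed 73.9
plate 190 [661.6 -65.5] [18.3 76. ] 84.28 zmed 133.2
knobtop 139 [641.  -48.3] [27.8 28.6] 64.3 zmed 181.3
[640.87175211 -48.86360075 181.22784214]
step 1663 [563.3 -24.8] [331.3 153.2] 88.5 zmed 76.1
60 7 [629. -78.  56.] [695. -35.  65.]
70 21 [626. -78.  65.] [699.  -5.  75.]
80 16 [625. -74.  75.] [659.  -0.  84.]
90 7 [626. -77.  85.] [685. -70.  94.]
100 4 [646. -77.  97.] [687. -73. 103.]
110 6 [629. -77. 107.] [691. -71. 113.]
130 315 [626. -78. 126.] [699. -25. 135.]
140 36 [626. -76. 135.] [700. -25. 138.]
160 2 [628. -62. 164.] [633. -58. 164.]
170 23 [626. -65. 165.] [657. -33. 175.]
180 148 [626. -63. 175.] [657. -34. 185.]
190 3 [639. -52. 185.] [650. -50. 187.]
```

View pics/crop1.png

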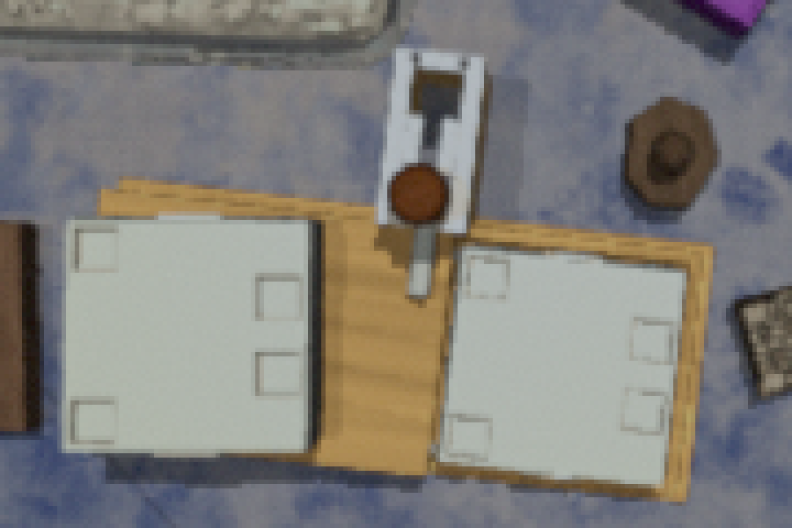

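```bash
cat >> h.py <<'E'
from scipy.spatial.transform import Rotation as Rn
TH=-0.098; O=np.array([557.5,-35.7])
X=np.array([np.cos(TH),np.sin(TH)]); Y=np.array([-np.sin(TH),np.cos(TH)])
def st(x,y): return O+x*X+y*Y
def rel(p): return np.array([(p[:2]-O)@X,(p[:2]-O)@Y])
def plan(target,yaw_y,n):
    """rows (n equal) to bring TCP to target with tool y at world angle yaw_y, tool down"""
    s=sense(); R=Rn.from_quat(np.roll(s["ee_rot"],-1)).as_matrix(); p=s["eef_pos"]
    print("tcp",p.round(1),"stand",rel(p).round(1),"tilt",R[:,2].round(3),"F",s["force"].round(1),"w",round(s["grip_width"],2),"t",s["time_s"])
    a=np.arctan2(R[1,1],R[0,1]); d=(yaw_y-a+np.pi/2)%np.pi-np.pi/2; az=-d/n; D=(np.array(target)-p)/n
    for i in range(n):
        print({k:round(float(x),3 if k=="az" else 1) for k,x in zip(("tx","ty","tz","az"),(*(R.T@D),az))}); R=R@Rn.from_rotvec([0,0,az]).as_matrix()
E
python3 -c "
from h import *
plan([*st(85,-6),215],TH,12)"
```

```text
tcp [ 228.3 -472.8  231.3] stand [-284.9 -467.2] tilt [-0.  0. -1.] F [-0.4 -0.1 -0.4] w 1.0 t 0.95
{'tx': 46.3, 'ty': -16.8, 'tz': 1.4, 'az': -0.085}
{'tx': 47.6, 'ty': -12.7, 'tz': 1.4, 'az': -0.085}
{'tx': 48.5, 'ty': -8.6, 'tz': 1.4, 'az': -0.085}
{'tx': 49.1, 'ty': -4.5, 'tz': 1.4, 'az': -0.085}
{'tx': 49.3, 'ty': -0.3, 'tz': 1.4, 'az': -0.085}
{'tx': 49.1, 'ty': 3.9, 'tz': 1.4, 'az': -0.085}
{'tx': 48.6, 'ty': 8.1, 'tz': 1.4, 'az': -0.085}
{'tx': 47.7, 'ty': 12.2, 'tz': 1.4, 'az': -0.085}
{'tx': 46.5, 'ty': 16.2, 'tz': 1.4, 'az': -0.085}
{'tx': 45.0, 'ty': 20.1, 'tz': 1.4, 'az': -0.085}
{'tx': 43.1, 'ty': 23.9, 'tz': 1.4, 'az': -0.085}
{'tx': 40.9, 'ty': 27.4, 'tz': 1.4, 'az': -0.085}
```

```bash
python3 -m jog '[{"tx":46.3,"ty":-16.8,"tz":0,"az":-0.085},{"tx":47.6,"ty":-12.7,"az":-0.085},{"tx":48.5,"ty":-8.6,"az":-0.085},{"tx":49,"ty":-4.5,"az":-0.085},{"tx":49,"ty":0,"az":-0.085}]'
python3 -m jog '[{"tx":49,"ty":4,"az":-0.085},{"tx":48.6,"ty":8,"az":-0.085},{"tx":47.7,"ty":12,"az":-0.085},{"tx":46.5,"ty":16,"az":-0.085},{"tx":45,"ty":20,"az":-0.085}]'
python3 -c "
from h import *
plan([*st(85,-6),205],TH,3)"
```

```text
tcp [ 228.3 -472.8  231.3] stand [-284.9 -467.2] tilt [-0.  0. -1.] F [-0.4 -0.1 -0.4] w 1.0 t 0.95
{'tx': 185.3, 'ty': -67.0, 'tz': 8.8, 'az': -0.341}
{'tx': 197.1, 'ty': -1.2, 'tz': 8.8, 'az': -0.341}
{'tx': 186.1, 'ty': 64.8, 'tz': 8.8, 'az': -0.341}schema error: expected keys tx, ty, tz, ax, ay, az, jaw
schema error: expected keys tx, ty, tz, ax, ay, az, jaw
```

```bash
python3 -m jog '[{"tx":46.3,"ty":-16.8,"tz":0,"ax":0,"ay":0,"az":-0.085,"jaw":-1},{"tx":47.6,"ty":-12.7,"tz":0,"ax":0,"ay":0,"az":-0.085,"jaw":-1},{"tx":48.5,"ty":-8.6,"tz":0,"ax":0,"ay":0,"az":-0.085,"jaw":-1},{"tx":49,"ty":-4.5,"tz":0,"ax":0,"ay":0,"az":-0.085,"jaw":-1},{"tx":49,"ty":0,"tz":0,"ax":0,"ay":0,"az":-0.085,"jaw":-1}]'
python3 -m jog '[{"tx":49,"ty":4,"tz":0,"ax":0,"ay":0,"az":-0.085,"jaw":-1},{"tx":48.6,"ty":8,"tz":0,"ax":0,"ay":0,"az":-0.085,"jaw":-1},{"tx":47.7,"ty":12,"tz":0,"ax":0,"ay":0,"az":-0.085,"jaw":-1},{"tx":46.5,"ty":16,"tz":0,"ax":0,"ay":0,"az":-0.085,"jaw":-1},{"tx":45,"ty":20,"tz":0,"ax":0,"ay":0,"az":-0.085,"jaw":-1}]'
python3 -c "
from h import *
plan([*st(85,-6),205],TH,3)"
```

```text
time_s: 1.58
eef_pos: [401.5, -295.9, 231.4]
ee_rot: [0.0, 0.905, 0.425, 0.0]
force: [0.4, -0.6, -0.4]
grip_width: 0.995
grip_force: 0.0
time_s: 2.2
eef_pos: [573.5, -120.0, 231.4]
ee_rot: [0.0, 0.795, 0.606, 0.0]
force: [0.7, -1.2, -0.1]
grip_width: 1.001
grip_force: 0.0
tcp [ 573.5 -120.   231.4] stand [ 24.2 -82.3] tilt [ 0. -0. -1.] F [ 0.7 -1.2 -0.1] w 1.0 t 2.2
{'tx': 28.5, 'ty': 15.7, 'tz': 8.8, 'az': -0.057}
{'tx': 27.6, 'ty': 17.3, 'tz': 8.8, 'az': -0.057}
{'tx': 26.5, 'ty': 18.8, 'tz': 8.8, 'az': -0.057}
```

```bash
python3 -m jog '[{"tx":28.5,"ty":15.7,"tz":8,"ax":0,"ay":0,"az":-0.057,"jaw":-1},{"tx":27.6,"ty":17.3,"tz":8,"ax":0,"ay":0,"az":-0.057,"jaw":-1},{"tx":26.5,"ty":18.8,"tz":8,"ax":0,"ay":0,"az":-0.057,"jaw":-1},{"tx":0,"ty":0,"tz":0,"ax":0,"ay":0,"az":0,"jaw":-1}]'
python3 - <<'E'
from h import *
plan([*st(85,-6),152],TH,3)
for n in("scene","top"):
    c=capture(n); cv2.imwrite(f"pics/{n}1.png",c["color"][:,:,::-1])
    print(w2p(c,[[*st(85,-6),168],sense()["eef_pos"]]).round(), [(r["conf"],r["centre"],atz(c,*r["centre"],168)) for r in place_of("gate_knob",n)[:2]])
c=capture("scene");cv2.imwrite("pics/s1.png",cv2.resize(c["color"][170:290,200:360],None,fx=4,fy=4)[:,:,::-1])
E
```

```text
time_s: 2.7
eef_pos: [641.2, -49.9, 206.0]
ee_rot: [-0.001, 0.741, 0.672, -0.0]
force: [-0.6, 0.2, -0.5]
grip_width: 0.999
grip_force: 0.0
tcp [641.2 -49.9 206. ] stand [84.7 -6. ] tilt [-0.002  0.001 -1.   ] F [-0.6  0.2 -0.5] w 1.0 t 2.7
{'tx': -0.0, 'ty': 0.1, 'tz': 18.0, 'az': 0.0}
{'tx': -0.0, 'ty': 0.1, 'tz': 18.0, 'az': 0.0}
{'tx': -0.0, 'ty': 0.1, 'tz': 18.0, 'az': 0.0}
[[263. 227.]
 [263. 214.]] [(0.88, [264.2, 226.8], array([639.84393148, -52.00695695, 168.        ]))]
[[246. 219.]
 [245. 219.]] []
```

View pics/s1.png

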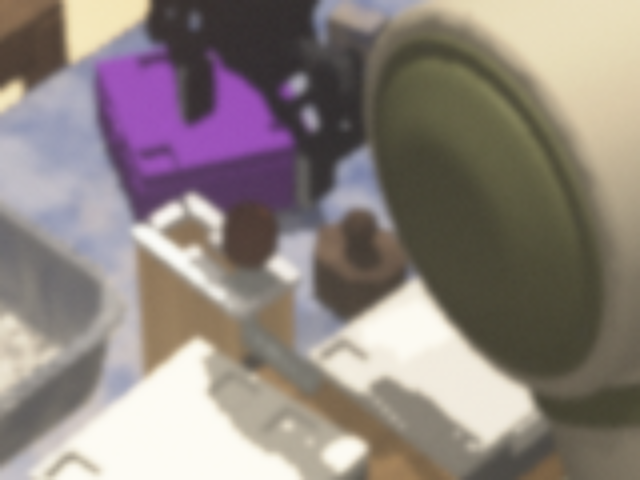

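The crop shows the open fingers straddling the knob at crop (248,235), with the decoy at (360,260) clear of them. I'll go down and grip.

```bash
python3 -m jog '[{"tx":0,"ty":0,"tz":18,"ax":0,"ay":0,"az":0,"jaw":-1},{"tx":0,"ty":0,"tz":18,"ax":0,"ay":0,"az":0,"jaw":-1},{"tx":0,"ty":0,"tz":18,"ax":0,"ay":0,"az":0,"jaw":-1},{"tx":0,"ty":0,"tz":0,"ax":0,"ay":0,"az":0,"jaw":1},{"tx":0,"ty":0,"tz":0,"ax":0,"ay":0,"az":0,"jaw":1}]' 35
python3 -m jog '[{"tx":0,"ty":0,"tz":0,"ax":0,"ay":0,"az":0,"jaw":1},{"tx":0,"ty":0,"tz":0,"ax":0,"ay":0,"az":0,"jaw":1},{"tx":0,"ty":0,"tz":0,"ax":0,"ay":0,"az":0,"jaw":1}]'
```

```text
time_s: 3.58
eef_pos: [641.0, -51.9, 154.5]
ee_rot: [0.001, 0.742, 0.671, 0.0]
force: [1.0, -0.6, 0.2]
grip_width: 0.599
grip_force: 0.0
time_s: 3.95
eef_pos: [641.2, -51.7, 154.5]
ee_rot: [0.001, 0.742, 0.671, 0.001]
force: [-1.2, -0.3, 4.6]
grip_width: 0.36
grip_force: 34.9
```

Gripped (0.36 × 85 ≈ 31 mm). Lift 18 mm, then slide 55 mm along stand +x.

```bash
python3 -m jog '[{"tx":0,"ty":0,"tz":-6,"ax":0,"ay":0,"az":0,"jaw":1},{"tx":0,"ty":0,"tz":-6,"ax":0,"ay":0,"az":0,"jaw":1},{"tx":0,"ty":0,"tz":-6,"ax":0,"ay":0,"az":0,"jaw":1},{"tx":0,"ty":0,"tz":0,"ax":0,"ay":0,"az":0,"jaw":1}]'
python3 -c "
from h import *
p=sense()['eef_pos']
plan([*(p[:2]+55*X),p[2]],TH,5)"
```

```text
time_s: 4.45
eef_pos: [640.8, -51.5, 171.8]
ee_rot: [0.0, 0.742, 0.671, 0.0]
force: [-0.3, -1.1, -1.8]
grip_width: 0.364
grip_force: 35.0
tcp [640.8 -51.5 171.8] stand [84.5 -7.6] tilt [ 0.001 -0.    -1.   ] F [-0.3 -1.1 -1.8] w 0.36 t 4.45
{'tx': 0.0, 'ty': 11.0, 'tz': 0.0, 'az': -0.0}
{'tx': 0.0, 'ty': 11.0, 'tz': 0.0, 'az': -0.0}
{'tx': 0.0, 'ty': 11.0, 'tz': 0.0, 'az': -0.0}
{'tx': 0.0, 'ty': 11.0, 'tz': 0.0, 'az': -0.0}
{'tx': 0.0, 'ty': 11.0, 'tz': 0.0, 'az': -0.0}
```

```bash
python3 -m jog '[{"tx":0,"ty":11,"tz":0,"ax":0,"ay":0,"az":0,"jaw":1},{"tx":0,"ty":11,"tz":0,"ax":0,"ay":0,"az":0,"jaw":1},{"tx":0,"ty":11,"tz":0,"ax":0,"ay":0,"az":0,"jaw":1},{"tx":0,"ty":11,"tz":0,"ax":0,"ay":0,"az":0,"jaw":1},{"tx":0,"ty":11,"tz":0,"ax":0,"ay":0,"az":0,"jaw":1}]'
python3 -m jog '[{"tx":0,"ty":1,"tz":0,"ax":0,"ay":0,"az":0,"jaw":1},{"tx":0,"ty":0,"tz":0,"ax":0,"ay":0,"az":0,"jaw":1}]'
```

```text
time_s: 5.08
eef_pos: [695.6, -57.0, 170.9]
ee_rot: [-0.0, 0.742, 0.671, -0.0]
force: [-1.0, -0.3, -1.6]
grip_width: 0.363
grip_force: 35.0
time_s: 5.32
eef_pos: [695.8, -57.0, 170.8]
ee_rot: [-0.001, 0.742, 0.671, -0.001]
force: [-3.6, 0.6, -2.1]
grip_width: 0.361
grip_force: 35.1
```

At the end stop. Now lower it into the notch.

```bash
python3 -m jog '[{"tx":0,"ty":-0.5,"tz":5,"ax":0,"ay":0,"az":0,"jaw":1},{"tx":0,"ty":0,"tz":5,"ax":0,"ay":0,"az":0,"jaw":1},{"tx":0,"ty":0,"tz":5,"ax":0,"ay":0,"az":0,"jaw":1},{"tx":0,"ty":0,"tz":1,"ax":0,"ay":0,"az":0,"jaw":1},{"tx":0,"ty":0,"tz":0,"ax":0,"ay":0,"az":0,"jaw":1}]'
```

```text
time_s: 5.95
eef_pos: [695.8, -57.0, 155.2]
ee_rot: [-0.0, 0.742, 0.671, -0.0]
force: [-4.6, 0.1, -1.5]
grip_width: 0.363
grip_force: 35.1
```

```bash
python3 -m jog '[{"tx":0,"ty":0,"tz":0,"ax":0,"ay":0,"az":0,"jaw":-1},{"tx":0,"ty":0,"tz":0,"ax":0,"ay":0,"az":0,"jaw":-1},{"tx":0,"ty":0,"tz":0,"ax":0,"ay":0,"az":0,"jaw":-1},{"tx":0,"ty":0,"tz":-20,"ax":0,"ay":0,"az":0,"jaw":-1},{"tx":0,"ty":0,"tz":-40,"ax":0,"ay":0,"az":0,"jaw":-1}]'
python3 - <<'E'
from h import *
plan([*st(0,210),220],TH,6)
for n in("scene","top"):
    c=capture(n); print([(r["conf"],r["centre"],rel(atz(c,*r["centre"],168)).round(1)) for r in place_of("gate_knob",n)[:2]])
    u,v,P=cloud(c); m=(abs(P[:,2]-177)<9)&(np.linalg.norm(P[:,:2]-st(140,-6),axis=1)<25); print(m.sum(), np.percentile(P[m][:,2],[50,90,98]) if m.any() else 0)
# what lies behind the tub
m=(abs(P[:,0]-570)<70)&(P[:,1]>140)&(P[:,1]<290)
for y in range(140,290,10):
    k=m&(P[:,1]>=y)&(P[:,1]<y+10); print(y,np.percentile(P[k][:,2],99).round(),end="; ")
E
```

```text
time_s: 6.58
eef_pos: [695.5, -56.9, 214.6]
ee_rot: [-0.001, 0.742, 0.671, -0.001]
force: [0.4, -0.7, 0.9]
grip_width: 0.996
grip_force: 0.0
tcp [695.5 -56.9 214.6] stand [139.5  -7.6] tilt [-0.003  0.001 -1.   ] F [ 0.4 -0.7  0.9] w 1.0 t 6.575
{'tx': 36.2, 'ty': -23.3, 'tz': -0.8, 'az': -0.0}
{'tx': 36.2, 'ty': -23.3, 'tz': -0.8, 'az': -0.0}
{'tx': 36.2, 'ty': -23.3, 'tz': -0.8, 'az': -0.0}
{'tx': 36.2, 'ty': -23.3, 'tz': -0.8, 'az': -0.0}
{'tx': 36.3, 'ty': -23.3, 'tz': -0.8, 'az': -0.0}
{'tx': 36.3, 'ty': -23.3, 'tz': -0.8, 'az': -0.0}
[(0.66, [248.2, 216.8], array([133.1,  -4.4]))]
137 [178.9842735  182.60447029 183.33805386]
[]
0 0Traceback (most recent call last):
  File "<stdin>", line 9, in <module>
    return _quantile_unchecked(
        a, q, axis, out, overwrite_input, method, keepdims, weights)
    return _ureduce(a,
                    func=_quantile_ureduce_func,
    ...<5 lines>...
                    overwrite_input=overwrite_input,
                    method=method)
    r = func(a, **kwargs)
    result = _quantile(arr,
                       quantiles=q,
    ...<2 lines>...
                       out=out,
                       weights=wgt)
    slices_having_nans = np.isnan(arr[-1, ...])
                                  ~~~^^^^^^^^^
IndexError: index -1 is out of bounds for axis 0 with size 0
```

```bash
python3 -m jog '[{"tx":36.2,"ty":-23.3,"tz":0,"ax":0,"ay":0,"az":0,"jaw":-0.3},{"tx":36.2,"ty":-23.3,"tz":0,"ax":0,"ay":0,"az":0,"jaw":-0.3},{"tx":36.2,"ty":-23.3,"tz":0,"ax":0,"ay":0,"az":0,"jaw":-0.3},{"tx":36.2,"ty":-23.3,"tz":0,"ax":0,"ay":0,"az":0,"jaw":-0.3},{"tx":36.2,"ty":-23.3,"tz":0,"ax":0,"ay":0,"az":0,"jaw":-0.3}]'
python3 -m jog '[{"tx":36.2,"ty":-23.3,"tz":0,"ax":0,"ay":0,"az":0,"jaw":-0.3},{"tx":0,"ty":0,"tz":0,"ax":0,"ay":0,"az":0,"jaw":-0.3}]'
python3 - <<'E'
from h import *
plan([*st(0,212),84],TH,4)
c=capture("scene"); u,v,P=cloud(c)
m=(abs(P[:,0]-570)<70)
for y in range(140,290,10):
    k=m&(P[:,1]>=y)&(P[:,1]<y+10)
    if k.any(): print(y,np.percentile(P[k][:,2],95).round(),end="; ")
cv2.imwrite("pics/s2.png",cv2.resize(c["color"][180:400,160:380],None,fx=2.7,fy=2.7)[:,:,::-1])
E
```

```text
time_s: 7.4
eef_pos: [596.9, 135.9, 214.0]
ee_rot: [-0.001, 0.742, 0.671, -0.001]
force: [0.4, 0.6, 0.6]
grip_width: 0.653
grip_force: 0.0
time_s: 7.65
eef_pos: [577.1, 175.3, 214.4]
ee_rot: [-0.001, 0.74, 0.672, -0.001]
force: [1.3, -0.9, -0.4]
grip_width: 0.654
grip_force: 0.0
tcp [577.1 175.3 214.4] stand [ -1.2 211.9] tilt [-0.002  0.    -1.   ] F [ 1.3 -0.9 -0.4] w 0.65 t 7.65
{'tx': 0.0, 'ty': 0.3, 'tz': 32.6, 'az': 0.0}
{'tx': 0.0, 'ty': 0.3, 'tz': 32.6, 'az': 0.0}
{'tx': 0.0, 'ty': 0.3, 'tz': 32.6, 'az': 0.0}
{'tx': 0.0, 'ty': 0.3, 'tz': 32.6, 'az': 0.0}
140 510.0; 150 511.0; 160 511.0; 170 511.0; 180 510.0; 190 511.0; 200 511.0; 210 525.0; 220 524.0; 230 517.0; 240 495.0; 250 3.0; 260 3.0; 270 3.0; 280 3.0;
```

View pics/s2.png

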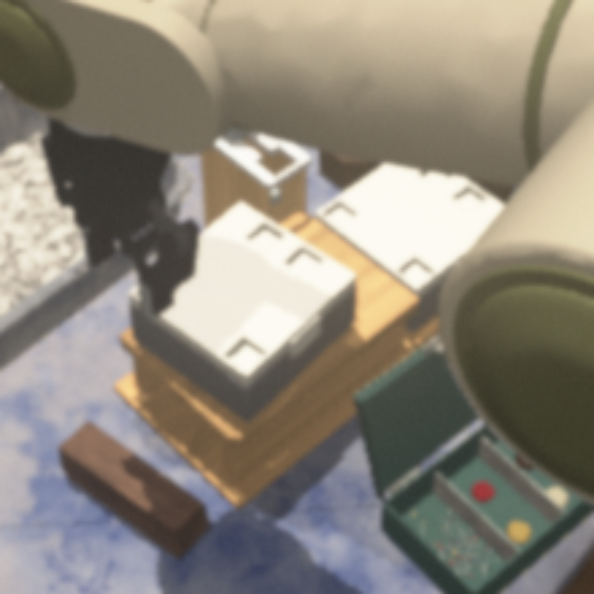

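The shut notch (crop 275,158) is empty and the tongue no longer crosses the step. The brown bar is low. I'll descend behind the tub.

```bash
python3 -m jog '[{"tx":0,"ty":0.3,"tz":32,"ax":0,"ay":0,"az":0,"jaw":-0.3},{"tx":0,"ty":0.3,"tz":32,"ax":0,"ay":0,"az":0,"jaw":-0.3},{"tx":0,"ty":0.3,"tz":33,"ax":0,"ay":0,"az":0,"jaw":-0.3},{"tx":0,"ty":0.3,"tz":33,"ax":0,"ay":0,"az":0,"jaw":-0.3},{"tx":0,"ty":0,"tz":0,"ax":0,"ay":0,"az":0,"jaw":-0.3}]'
python3 -m jog '[{"tx":-8,"ty":0,"tz":0,"ax":0,"ay":0,"az":0,"jaw":-0.3},{"tx":-6,"ty":0,"tz":0,"ax":0,"ay":0,"az":0,"jaw":-0.3},{"tx":-6,"ty":0,"tz":0,"ax":0,"ay":0,"az":0,"jaw":-0.3},{"tx":-6,"ty":0,"tz":0,"ax":0,"ay":0,"az":0,"jaw":-0.3},{"tx":-6,"ty":0,"tz":0,"ax":0,"ay":0,"az":0,"jaw":-0.3}]'
```

```text
time_s: 8.32
eef_pos: [578.7, 171.7, 82.6]
ee_rot: [-0.002, 0.742, 0.67, -0.002]
force: [0.9, -0.2, 0.0]
grip_width: 0.652
grip_force: 0.0
time_s: 8.95
eef_pos: [576.8, 140.9, 85.7]
ee_rot: [0.0, 0.741, 0.671, 0.001]
force: [1.3, 2.7, 0.2]
grip_width: 0.65
grip_force: 0.0
```

```bash
cat >> h.py <<'E'
def lid(n="top",zl=140,lo=0,hi=0,near=None):
    """white lid at height zl: centre & yaw in the stand; near=(x,y) stand guess"""
    c=capture(n); u,v,P=cloud(c); col=c["color"][v,u].astype(int)
    g=st(*near); m=(abs(P[:,2]-zl)<6)&(col.min(1)>110)&(np.ptp(col,axis=1)<70)&(np.linalg.norm(P[:,:2]-g,axis=1)<110)
    M=np.zeros((420,560),np.uint8); M[v[m],u[m]]=1; M=cv2.morphologyEx(M,cv2.MORPH_OPEN,np.ones((3,3)))
    k=np.argmax((s:=cv2.connectedComponentsWithStats(M))[2][1:,4])+1; m=m&(s[1][v,u]==k)
    L=np.c_[(P[m][:,:2]-O)@X,(P[m][:,:2]-O)@Y]; r=cv2.minAreaRect(L.astype(np.float32))
    a=(r[2]+45)%90-45
    print(n,"centre",np.round(r[0],1),"size",np.round(r[1],1),"yaw",round(np.radians(a),3),"z",np.median(P[m][:,2]).round(1),"n",m.sum())
E
python3 - <<'E'
from h import *
for n in("top","scene"): lid(n,140,near=(0,105))
for n in("top","scene"): lid(n,74,near=(0,-90))
print(sense()["force"],rel(sense()["eef_pos"]))
E
```

```text
top centre [-3.2 97.2] size [122.8 123.1] yaw 0.051 z 139.9 n 2098
scene centre [-16.3  90.1] size [104.6 107.3] yaw 0.082 z 139.3 n 1454
top centre [ -0.9 -88.7] size [124.9 125.7] yaw 0.003 z 74.2 n 2083Traceback (most recent call last):
  File "<stdin>", line 3, in <module>
  File "h.py", line 33, in lid
    k=np.argmax((s:=cv2.connectedComponentsWithStats(M))[2][1:,4])+1; m=m&(s[1][v,u]==k)
      ~~~~~~~~~^^^^^^^^^^^^^^^^^^^^^^^^^^^^^^^^^^^^^^^^^^^^^^^^^^^
    return _wrapfunc(a, 'argmax', axis=axis, out=out, **kwds)
    return bound(*args, **kwds)
ValueError: attempt to get argmax of an empty sequence
```

```bash
python3 -m jog '[{"tx":-6,"ty":0,"tz":0,"ax":0,"ay":0,"az":0,"jaw":-0.3},{"tx":-6,"ty":0,"tz":0,"ax":0,"ay":0,"az":0,"jaw":-0.3},{"tx":-6,"ty":0,"tz":0,"ax":0,"ay":0,"az":0,"jaw":-0.3},{"tx":-6,"ty":0,"tz":0,"ax":0,"ay":0,"az":0,"jaw":-0.3},{"tx":-6,"ty":0,"tz":0,"ax":0,"ay":0,"az":0,"jaw":-0.3}]'
python3 -m jog '[{"tx":-6,"ty":0,"tz":0,"ax":0,"ay":0,"az":0,"jaw":-0.3},{"tx":0,"ty":0,"tz":0,"ax":0,"ay":0,"az":0,"jaw":-0.3}]'
python3 - <<'E'
from h import *
lid("top",140,near=(0,65)); print(sense()["force"],rel(sense()["eef_pos"]))
E
```

```text
time_s: 9.78
eef_pos: [573.4, 110.8, 85.2]
ee_rot: [-0.0, 0.742, 0.671, -0.0]
force: [-0.8, 2.7, -0.3]
grip_width: 0.652
grip_force: 0.0
time_s: 10.02
eef_pos: [573.0, 104.5, 85.3]
ee_rot: [0.0, 0.742, 0.671, -0.0]
force: [0.3, -0.3, 0.6]
grip_width: 0.648
grip_force: 0.0
top centre [-4.5 58.3] size [115.7 125.2] yaw -0.002 z 140.0 n 2052
[-0.28067143  0.80423563  0.0802579 ] [  1.65373635 141.30938045]
```

```bash
cat >> h.py <<'E'
def edges(zl,near,n="top",name=None):
    c=capture(n); u,v,P=cloud(c); col=c["color"][v,u].astype(int)
    L=np.c_[(P[:,:2]-O)@X,(P[:,:2]-O)@Y]-np.array(near)
    m=(abs(P[:,2]-zl)<5)&(col.min(1)>110)&(np.ptp(col,axis=1)<70)&(abs(L).max(1)<80)
    for ax in(0,1):
        for lo in(-55,-25,5,35):
            k=m&(L[:,1-ax]>lo)&(L[:,1-ax]<lo+20)
            if k.sum()>10: print("xy"[ax],"at",lo+10,(np.percentile(L[k][:,ax],[1,99])+near[ax]).round(1),end=" | ")
        print()
    if name: cv2.imwrite(name,cv2.resize(c["color"][170:300,150:330],None,fx=4,fy=4,interpolation=3)[:,:,::-1])
E
python3 - <<'E'
from h import *
edges(140,(-3,60),name="pics/t3.png"); edges(74,(0,-90))
E
```

```text
x at -45 [-64.3  68. ] | x at -15 [-63.8  54.8] | x at 15 [-64.3  56. ] | x at 45 [-44.8  54.7] | 
y at -45 [ 1.4 95.5] | y at -15 [ 1.  92.4] | y at 15 [  1.2 111.7] | y at 45 [  1.4 124.8] | 
x at -45 [-59.8  58.5] | x at -15 [-60.2  59.7] | x at 15 [-60.4  59.1] | x at 45 [-59.6  58.6] | 
y at -45 [-150.6  -27. ] | y at -15 [-150.7  -27. ] | y at 15 [-150.2  -26.9] | y at 45 [-150.4  -27.2] |
```

View pics/t3.png

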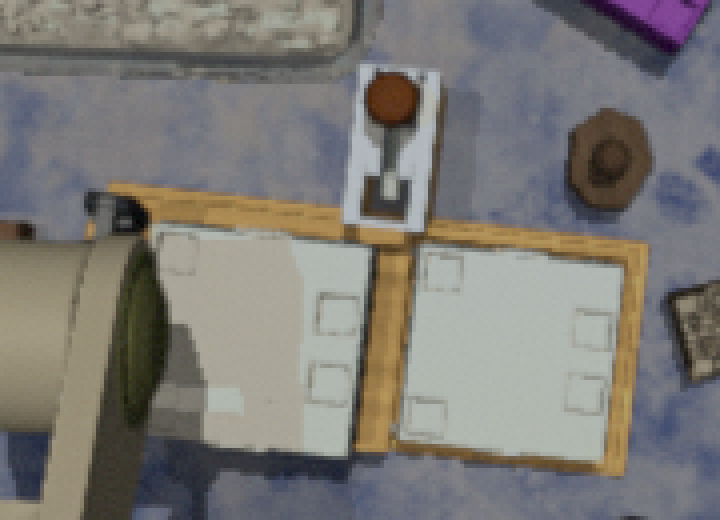

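Gate knob now at the open end (crop 392,98), tub turned straight; it stands about 4 mm too far to −x, so I push slightly diagonally.

```bash
python3 -m jog '[{"tx":-6,"ty":0.7,"tz":0,"ax":0,"ay":0,"az":0,"jaw":-0.3},{"tx":-6,"ty":0.9,"tz":0,"ax":0,"ay":0,"az":0,"jaw":-0.3},{"tx":-6,"ty":0.9,"tz":0,"ax":0,"ay":0,"az":0,"jaw":-0.3},{"tx":-6,"ty":0.9,"tz":0,"ax":0,"ay":0,"az":0,"jaw":-0.3},{"tx":-6,"ty":0.9,"tz":0,"ax":0,"ay":0,"az":0,"jaw":-0.3}]'
python3 - <<'E'
from h import *
edges(140,(-3,31)); print(sense()["force"],rel(sense()["eef_pos"]))
E
```

```text
time_s: 10.8
eef_pos: [574.3, 74.5, 85.3]
ee_rot: [-0.0, 0.742, 0.671, 0.0]
force: [-0.5, 4.1, 0.3]
grip_width: 0.652
grip_force: 0.0
x at -45 [-59.5  59.6] | x at -15 [-59.7  60. ] | x at 15 [-59.4  60.9] | x at 45 [-38.9  59.2] | 
y at -45 [-28.   65.4] | y at -15 [-27.9  60.9] | y at 15 [-27.8  72.4] | y at 45 [-27.9  73.8] | 
[-0.01769756 -0.07328374  0.24967696] [  6.0794304  110.54210346]
```

```bash
python3 -m jog '[{"tx":-6,"ty":-0.1,"tz":0,"ax":0,"ay":0,"az":0,"jaw":-0.3},{"tx":-6,"ty":-0.1,"tz":0,"ax":0,"ay":0,"az":0,"jaw":-0.3},{"tx":-6,"ty":-0.1,"tz":0,"ax":0,"ay":0,"az":0,"jaw":-0.3},{"tx":-6,"ty":-0.1,"tz":0,"ax":0,"ay":0,"az":0,"jaw":-0.3},{"tx":-6,"ty":-0.1,"tz":0,"ax":0,"ay":0,"az":0,"jaw":-0.3}]'
python3 -m jog '[{"tx":-6,"ty":0,"tz":0,"ax":0,"ay":0,"az":0,"jaw":-0.3},{"tx":-6,"ty":0,"tz":0,"ax":0,"ay":0,"az":0,"jaw":-0.3},{"tx":-6,"ty":0,"tz":0,"ax":0,"ay":0,"az":0,"jaw":-0.3},{"tx":-6,"ty":0,"tz":0,"ax":0,"ay":0,"az":0,"jaw":-0.3},{"tx":-6,"ty":0,"tz":0,"ax":0,"ay":0,"az":0,"jaw":-0.3}]'
python3 - <<'E'
from h import *
edges(139,(0,-29)); edges(74,(0,-90)); print(sense()["force"],rel(sense()["eef_pos"]))
E
```

```text
time_s: 11.48
eef_pos: [570.7, 44.9, 85.4]
ee_rot: [-0.0, 0.742, 0.671, 0.0]
force: [0.8, 3.4, 2.5]
grip_width: 0.648
grip_force: 1.9
time_s: 12.1
eef_pos: [567.7, 15.0, 85.3]
ee_rot: [0.0, 0.742, 0.671, 0.0]
force: [0.8, 4.4, 2.5]
grip_width: 0.65
grip_force: 2.1
x at -45 [-60.3  57.7] | x at -15 [-59.9  58.3] | x at 15 [-60.5  69.2] | x at 45 [42.2 78.8] | 
y at -45 [-87.9  -4.5] | y at -15 [-88.   -6.1] | y at 15 [-88.   -1.1] | y at 45 [-87.9  35.1] | 
x at -45 [-59.8  58.5] | x at -15 [-59.8  58.9] | 
y at -45 [-151.1  -93.9] | y at -15 [-151.2  -93.5] | y at 15 [-151.   -93.4] | y at 45 [-151.1  -94.1] | 
[-0.81499641 -0.24473774  1.01355626] [ 5.15716097 50.72371474]
```

```bash
python3 -m jog '[{"tx":-6,"ty":0.1,"tz":0,"ax":0,"ay":0,"az":0,"jaw":-0.3},{"tx":-6,"ty":0.1,"tz":0,"ax":0,"ay":0,"az":0,"jaw":-0.3},{"tx":-6,"ty":0.1,"tz":0,"ax":0,"ay":0,"az":0,"jaw":-0.3},{"tx":-6,"ty":0.1,"tz":0,"ax":0,"ay":0,"az":0,"jaw":-0.3},{"tx":-6,"ty":0,"tz":0,"ax":0,"ay":0,"az":0,"jaw":-0.3}]'
python3 -m jog '[{"tx":-5,"ty":0,"tz":0,"ax":0,"ay":0,"az":0,"jaw":-0.3},{"tx":-5,"ty":0,"tz":0,"ax":0,"ay":0,"az":0,"jaw":-0.3},{"tx":-5,"ty":0,"tz":0,"ax":0,"ay":0,"az":0,"jaw":-0.3},{"tx":-5,"ty":0,"tz":0,"ax":0,"ay":0,"az":0,"jaw":-0.3},{"tx":-4,"ty":0,"tz":0,"ax":0,"ay":0,"az":0,"jaw":-0.3}]'
python3 - <<'E'
from h import *
edges(138,(0,-83)); edges(74,(0,-90)); print(sense()["force"],rel(sense()["eef_pos"]))
E
```

```text
time_s: 12.82
eef_pos: [565.1, -15.0, 85.2]
ee_rot: [-0.0, 0.742, 0.671, -0.0]
force: [0.2, 2.1, -0.1]
grip_width: 0.648
grip_force: 0.5
time_s: 13.45
eef_pos: [562.7, -38.9, 85.3]
ee_rot: [0.0, 0.742, 0.671, -0.0]
force: [1.2, 1.7, -0.8]
grip_width: 0.65
grip_force: 0.0
x at -45 [-60.3  58. ] | x at -15 [-60.4  58.3] | x at 15 [-62.4  59.6] | x at 45 [-18.2  59. ] | 
y at -45 [-141.4  -70.9] | y at -15 [-141.9  -75.2] | y at 15 [-141.8  -70.3] | y at 45 [-141.6  -18.4] | 


[ 0.51994343 -0.31110251  0.37204002] [ 5.65085126 -2.9194737 ]
```

```bash
python3 -m jog '[{"tx":-2,"ty":0,"tz":0,"ax":0,"ay":0,"az":0,"jaw":-0.3},{"tx":-2,"ty":0,"tz":0,"ax":0,"ay":0,"az":0,"jaw":-0.3},{"tx":-2,"ty":0,"tz":0,"ax":0,"ay":0,"az":0,"jaw":-0.3},{"tx":-1.5,"ty":0,"tz":0,"ax":0,"ay":0,"az":0,"jaw":-0.3},{"tx":0,"ty":0,"tz":0,"ax":0,"ay":0,"az":0,"jaw":-0.3}]'
python3 - <<'E'
from h import *
edges(134,(0,-90)); lid("top",134,near=(0,-90)); print(sense()["force"],rel(sense()["eef_pos"]))
E
```

```text
time_s: 14.18
eef_pos: [562.0, -46.0, 85.3]
ee_rot: [0.0, 0.742, 0.671, -0.0]
force: [0.3, 0.3, -0.4]
grip_width: 0.654
grip_force: 0.0
x at -45 [-60.1  58. ] | x at -15 [-59.5  57.8] | x at 15 [-59.8  58.7] | x at 45 [-36.   58.9] | 
y at -45 [-148.6  -80.3] | y at -15 [-148.7  -48.2] | y at 15 [-148.7  -52.3] | y at 45 [-148.7  -25.1] | 
top centre [ -0.8 -99.5] size [100.  119.9] yaw -0.0 z 131.2 n 1400
[ 0.55752061 -0.49840294  0.28351673] [ 5.48607185 -9.72803484]
```

The lid is at z = 131, which is the nested height. I'll back off and check.

```bash
python3 -m jog '[{"tx":6,"ty":0,"tz":0,"ax":0,"ay":0,"az":0,"jaw":-0.3},{"tx":12,"ty":0,"tz":0,"ax":0,"ay":0,"az":0,"jaw":-0.3},{"tx":30,"ty":0,"tz":-10,"ax":0,"ay":0,"az":0,"jaw":-0.3},{"tx":40,"ty":0,"tz":-40,"ax":0,"ay":0,"az":0,"jaw":-0.3},{"tx":40,"ty":0,"tz":-45,"ax":0,"ay":0,"az":0,"jaw":-0.3}]'
python3 -m jog '[{"tx":45,"ty":0,"tz":-20,"ax":0,"ay":0,"az":0,"jaw":-0.3},{"tx":45,"ty":0,"tz":0,"ax":0,"ay":0,"az":0,"jaw":-0.3},{"tx":0,"ty":0,"tz":0,"ax":0,"ay":0,"az":0,"jaw":-0.3}]'
python3 - <<'E'
from h import *
edges(131,(0,-90)); c=capture("top"); u,v,P=cloud(c); L=np.c_[(P[:,:2]-O)@X,(P[:,:2]-O)@Y]
m=(abs(L[:,0])<58)&(abs(L[:,1]+89)<58)&(abs(P[:,2]-130)<12)
print(np.linalg.lstsq(np.c_[L[m]-[0,-89],np.ones(m.sum())],P[m][:,2],rcond=None)[0].round(4),m.sum())
m=np.linalg.norm(L-[140,-6],axis=1)<10; print("knob z",P[m][:,2].max())
c2=capture("scene")
cv2.imwrite("pics/end.png",np.hstack([cv2.resize(c["color"][150:310,150:430],(490,280)),cv2.resize(c2["color"][170:330,200:360],(280,280))])[:,:,::-1])
E
```

```text
time_s: 14.9
eef_pos: [574.3, 83.5, 181.1]
ee_rot: [-0.001, 0.742, 0.671, -0.0]
force: [-0.1, -0.2, -0.4]
grip_width: 0.649
grip_force: 0.0
time_s: 15.28
eef_pos: [583.2, 174.5, 200.2]
ee_rot: [-0.0, 0.74, 0.672, 0.0]
force: [0.7, -1.2, 0.1]
grip_width: 0.645
grip_force: 0.0
x at -45 [-60.2  58.2] | x at -15 [-60.8  58.7] | x at 15 [-60.5  59.5] | x at 45 [-59.9  58.2] | 
y at -45 [-148.3  -24.7] | y at -15 [-148.4  -24.6] | y at 15 [-148.4  -24.7] | y at 45 [-148.6  -24.6] | 
[3.400000e-03 2.100000e-03 1.301474e+02] 2496
knob z 185.4914933882867
```

View pics/end.png

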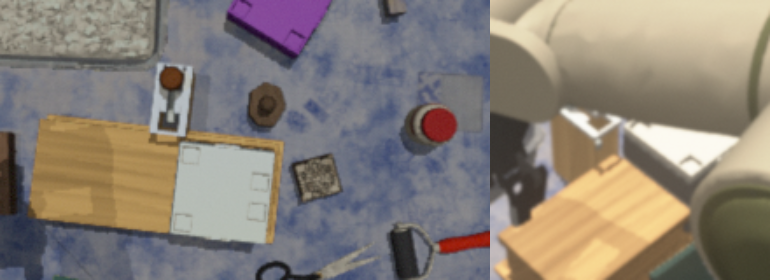

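All is flush and level, and the jar is standing. The upper tub may sit near the +y edge of the recess play (about 2 mm), so I'll give it one gentle nudge to centre it.

```bash
python3 -m jog '[{"tx":-45,"ty":0,"tz":0,"ax":0,"ay":0,"az":0,"jaw":-0.3},{"tx":-45,"ty":0,"tz":20,"ax":0,"ay":0,"az":0,"jaw":-0.3},{"tx":-40,"ty":0,"tz":45,"ax":0,"ay":0,"az":0,"jaw":-0.3},{"tx":-40,"ty":0,"tz":40,"ax":0,"ay":0,"az":0,"jaw":-0.3},{"tx":-25,"ty":0,"tz":10,"ax":0,"ay":0,"az":0,"jaw":-0.3}]'
python3 -m jog '[{"tx":-12,"ty":0,"tz":0,"ax":0,"ay":0,"az":0,"jaw":-0.3},{"tx":0,"ty":0,"tz":0,"ax":0,"ay":0,"az":0,"jaw":-0.3}]'
python3 -c "
from h import *
plan([*st(5,-11.5),85],TH,5)"
```

```text
time_s: 16.05
eef_pos: [562.5, -25.5, 82.8]
ee_rot: [-0.002, 0.743, 0.67, -0.001]
force: [0.5, -0.2, 1.0]
grip_width: 0.649
grip_force: 0.0
time_s: 16.3
eef_pos: [563.4, -35.7, 86.1]
ee_rot: [0.001, 0.742, 0.67, 0.0]
force: [0.4, 1.1, 0.8]
grip_width: 0.651
grip_force: 0.0
tcp [563.4 -35.7  86.1] stand [5.9 0.6] tilt [ 0.001 -0.    -1.   ] F [0.4 1.1 0.8] w 0.65 t 16.3
{'tx': -2.4, 'ty': -0.2, 'tz': 0.2, 'az': -0.001}
{'tx': -2.4, 'ty': -0.2, 'tz': 0.2, 'az': -0.001}
{'tx': -2.4, 'ty': -0.2, 'tz': 0.2, 'az': -0.001}
{'tx': -2.4, 'ty': -0.2, 'tz': 0.2, 'az': -0.001}
{'tx': -2.4, 'ty': -0.2, 'tz': 0.2, 'az': -0.001}
```

```bash
python3 -m jog '[{"tx":-3,"ty":0,"tz":0,"ax":0,"ay":0,"az":0,"jaw":-0.3},{"tx":-3,"ty":0,"tz":0,"ax":0,"ay":0,"az":0,"jaw":-0.3},{"tx":-3,"ty":0,"tz":0,"ax":0,"ay":0,"az":0,"jaw":-0.3},{"tx":-1.5,"ty":0,"tz":0,"ax":0,"ay":0,"az":0,"jaw":-0.3},{"tx":-1,"ty":0,"tz":0,"ax":0,"ay":0,"az":0,"jaw":-0.3}]'
python3 -c "
from h import *
edges(131,(0,-90)); print(rel(sense()['eef_pos']))"
```

```text
time_s: 16.92
eef_pos: [562.0, -46.3, 85.3]
ee_rot: [-0.0, 0.742, 0.671, 0.0]
force: [1.4, 2.0, 0.2]
grip_width: 0.65
grip_force: 1.2
x at -45 [-59.8  58.2] | x at -15 [-60.4  59. ] | x at 15 [-62.6  60.9] | x at 45 [-11.   58.9] | 
y at -45 [-148.8  -80.6] | y at -15 [-149.1  -49.5] | y at 15 [-148.9  -52.6] | y at 45 [-148.5  -25.2] | 
[  5.50978885 -10.12664879]
```

Just in contact; 1.5 mm more, then retreat.

```bash
python3 -m jog '[{"tx":-0.8,"ty":0,"tz":0,"ax":0,"ay":0,"az":0,"jaw":-0.3},{"tx":-0.8,"ty":0,"tz":0,"ax":0,"ay":0,"az":0,"jaw":-0.3},{"tx":0,"ty":0,"tz":0,"ax":0,"ay":0,"az":0,"jaw":-0.3}]'
python3 -m jog '[{"tx":6,"ty":0,"tz":0,"ax":0,"ay":0,"az":0,"jaw":-0.3},{"tx":12,"ty":0,"tz":0,"ax":0,"ay":0,"az":0,"jaw":-0.3},{"tx":30,"ty":0,"tz":-10,"ax":0,"ay":0,"az":0,"jaw":-0.3},{"tx":40,"ty":0,"tz":-40,"ax":0,"ay":0,"az":0,"jaw":-0.3},{"tx":40,"ty":0,"tz":-45,"ax":0,"ay":0,"az":0,"jaw":-0.3}]'
python3 -m jog '[{"tx":45,"ty":0,"tz":-20,"ax":0,"ay":0,"az":0,"jaw":-0.3},{"tx":0,"ty":0,"tz":0,"ax":0,"ay":0,"az":0,"jaw":-0.3},{"tx":0,"ty":0,"tz":0,"ax":0,"ay":0,"az":0,"jaw":-0.3}]'
python3 - <<'E'
from h import *
edges(131,(0,-90)); lid("top",131,near=(0,-90)); lid("top",131,near=(0,-90))
from rig import finish_job
c=capture("top"); u,v,P=cloud(c); L=np.c_[(P[:,:2]-O)@X,(P[:,:2]-O)@Y]
for x in(-45,45):
    for y in(-135,-45):
        m=np.linalg.norm(L-[x,y],axis=1)<14; print(x,y,np.percentile(P[m][:,2],80).round(1))
E
```

```text
time_s: 17.35
eef_pos: [561.8, -47.9, 85.3]
ee_rot: [-0.0, 0.742, 0.671, 0.0]
force: [0.2, 2.8, 1.3]
grip_width: 0.652
grip_force: 1.4
time_s: 17.98
eef_pos: [574.2, 81.1, 181.1]
ee_rot: [-0.0, 0.742, 0.671, -0.001]
force: [0.6, 0.7, -0.0]
grip_width: 0.649
grip_force: 0.0
time_s: 18.35
eef_pos: [578.7, 124.1, 199.6]
ee_rot: [-0.0, 0.741, 0.671, -0.001]
force: [-0.8, -0.7, -0.0]
grip_width: 0.653
grip_force: 0.0
x at -45 [-60.3  58.1] | x at -15 [-60.8  58.7] | x at 15 [-61.3  59.2] | x at 45 [-60.2  58.2] | 
y at -45 [-150.2  -26.2] | y at -15 [-150.1  -26.3] | y at 15 [-150.   -26.5] | y at 45 [-149.7  -26.7] | 
top centre [ -0.9 -88.2] size [125.6 125.6] yaw 0.001 z 131.2 n 2376
top centre [ -0.9 -88. ] size [125.9 125.6] yaw -0.001 z 131.2 n 2381
-45 -135 132.7
-45 -45 130.8
45 -135 132.5
45 -45 131.2
```

Run:
```python
from h import *
for i in range(4):
    c=capture("top"); u,v,P=cloud(c); L=np.c_[(P[:,:2]-O)@X,(P[:,:2]-O)@Y]
    m=(abs(L[:,0])<56)&(abs(L[:,1]+88)<56)&(abs(P[:,2]-131)<5)
    a=np.linalg.lstsq(np.c_[L[m]-[0,-88],np.ones(m.sum())],P[m][:,2],rcond=None)[0]
    s=(abs(L[:,0])<55)&(L[:,1]>0)&(L[:,1]<60)&(abs(P[:,2]-76)<6)
    b=np.linalg.lstsq(np.c_[L[s],np.ones(s.sum())],P[s][:,2],rcond=None)[0]; print(a.round(4),b.round(4))
```

```text
[1.500000e-03 3.000000e-04 1.311274e+02] [1.10000e-03 1.10000e-03 7.61504e+01]
[-0.000000e+00 -1.300000e-03  1.311496e+02] [2.0000e-04 1.8000e-03 7.6142e+01]
[1.000000e-03 1.500000e-03 1.311866e+02] [2.10000e-03 2.70000e-03 7.60794e+01]
[ 4.000000e-04 -6.000000e-04  1.312146e+02] [ 2.00000e-04 -3.60000e-03  7.63073e+01]
```

Level and flush. I'll hand it in.

```bash
python3 -c "
from rig import finish_job
print(finish_job())"
```

```text
the job is handed in; nothing more can be done
None
```

The gate is open with its knob dropped in the open notch, and the upper tub slid across and sits flush and level on the lower tub. The jar was still standing in the last view, and I handed the job in at about 19 s.

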